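Clip the long lot card into the card holder

TASK

At the stockroom packing counter, take the longer of the two stiff cards by its raised rib and slide it, front edge first, along the board of the card holder and under the sprung steel clip, so that the card's own edge lifts the clip. Push it fully home against the stop bar, centred and square on the board, and leave it there held by the clip; do not disturb the shorter card.

Things in the scene. Friction and masses are not known exactly. Their poses are not given: they have to be found in the camera images.
- long_card_grip (a point): Centre of the pinch rib of the longer card: loose stiff white plate, 150 long (x) x 70 wide x 5 mm thick, 70 g, brown panel in front. The rib on it runs along x: 44 long, 14 thick (y), 48 mm tall. Point: 29 mm above the card's underside, on its centre line, 115 mm behind the front edge (the one to go under the clip), 35 mm ahead of the rear. +x to the front edge, z up.
- short_card_grip (a point): The same point of the shorter card, which is alike but only 100 mm long: 65 mm behind its front edge, 35 mm ahead of its rear edge, 29 mm above its underside. To be left where it is.
- holder: Card holder fixed to the counter: wooden board 240 (x) x 120 (y) x 10 mm. Origin: centre of its underside; +x towards the clip end, z up. Stop bar, 110 wide, 9.5 mm tall, face at x = +88 mm, under the clip, its ends showing either side. With the card home the long card's rib centre is at x = -27, y = 0, z = 39 mm.
- clip (a joint): Lift of the steel clip (rad): 0 shut, 0.08 with a card under it, 0.6 most. Polished, 64 wide, centred on the board, under 36 mm high. Hinge at holder x = +100, pressing line at x = +55 mm (1.5 mm over the board, 2 N), from there flared up to a lip at x = +25 mm, underside 15 mm above the board: the card enters there towards +x, with a push of 4 to 8 N.
Not all that is in view belongs to the job. What is shaped like the part that bears long_card_grip but blue or turquoise is not meant.

How it is judged:
By the outcome, as a careful person would: the job done as asked, in the order asked, and still so for the second after the job is handed in, with the robot touching nothing.
It also fails if it takes over 35 s, if anything falls off the work surface, if the arm or the gripper's body presses on something with over 40 N, if the wrist force passes 120 N, or if a joint passes its speed limit or range.

ROBOT

A 6-joint arm with a two-finger parallel gripper is mounted at the origin on the work surface. World frame = base frame: x ahead of the robot, y to its left, z up, the work surface at z = 0. Lengths are in m, angles in rad, forces in N, time in s.
With the tool pointing down it reaches from about 0.25 to 0.775 m from the base axis. Payload 4 kg.
Tool frame: the origin (TCP) lies midway between the tips of the shut fingers; the grasp point (between the pads) lies 19 mm behind it; y points along the fingers, x is the direction in which the jaws open and shut, and the axes are right-handed (so a half turn about y gives the same grasp; the last joint's range is limited). The gripper opens to 94 mm and grips with 3 to 60 N. Pads are 16 mm wide; open, the fingers measure 119 mm over their backs; the gripper's body (75 mm by 177 mm) begins 78 mm behind the grasp point.
Start: joints at [-1.375, 0.087, 1.371, -0, 1.684, -0.103], TCP at [0.162, -0.526, 0.206] pointing down, gripper open.
Joint ranges: [-3.1, 3.1], [-0.76, 2.03], [0.27, 2.55], [-1.08, 4.22], [0.17, 2.65], [-2.57, 2.57]. Speed limits (rad/s): [2.79, 2.79, 3.14, 3.14, 3.14, 3.14].

INTERFACE

Orientations are given as [roll, pitch, yaw] about the fixed x, y, z axes, in that order (R = Rz(yaw) Ry(pitch) Rx(roll)).
In Python, from bench import robot, snapshot, camera_info, ticket gives the robot as it stands.
- The arm moves only by the shell command python3 -m creep 'ROWS'. ROWS is JSON, a list of rows, each an object with "slide": the shift along the tool's x, y, z in mm, a list of three; "roll": the turn about the tool's y in degrees; "grip": the closure, from 0 (fully open) to 1 (shut). In form: [{"slide": [x, y, z], "roll": roll, "grip": grip}, ...]. A call has 1 to 20 rows; each row is the pose to reach, as a shift and turn from the pose commanded when the call began, along the tool's axes at that moment; what a row does not reach only later rows make up. A row lasts 1/12 s, in which the tool goes at most 41.7 mm and 7.16 degrees, less where a joint would pass 70% of its speed; a pose out of reach is approached as far as the arm can. A call with a gripper value outside its range is refused whole. The fingers move at their own pace and stop on an object; the grip force is fixed at half the most. Time passes only in rows, so rows that repeat a pose let the fingers close. It gives the time, the measured TCP pose, the force and the opening at its end, in the units of the state.
- robot.get_obs(): the state, without advancing time (a new reading comes with each control period).
- snapshot(name): name is "scene" or "side" or "wrist"; returns the picture (420x560x3 uint8, red, green, blue); there is no depth.
- camera_info(name): a dict with "fx", "fy", "cx", "cy" (pixels), "cam_to_world" (4x4, takes a point from camera to world coordinates). Camera axes: x right, y down, z forward; pixel columns grow to the right and rows downward; lengths in m; the calibration is good to about 2 mm. A picture is of the moment at which its call begins: read the wrist's pose just before it. camera_info takes no time and is no camera call; for the wrist camera it gives the pose at the moment of the call.
- ticket.close_job(): hands the job in, once; it reports no verdict.
The state is a dict: "time": time; "joint_positions": joint angles; "qvel": joint speeds; "joint_torque": joint torques, N m; "tool_pos": TCP position; "ee_rot": TCP orientation; "wrist_force": force on the tool from outside, world axes, zero at the start; "wrist_torque": the same for the moment, N m; "width": finger opening in m.
Only numpy, scipy, OpenCV 4.12 (cv2) and the standard library are available. Lean on these libraries where they do the work, as an engineer would, in place of code of your own. Each camera call takes 0.05 s, during which the arm holds its last target.

## Working session

There is one attempt and no reset: what is moved stays moved. The work goes in short steps, Python scripts to look and compute and a shell command to move; the robot and the scene stay as the last step left them, time stands still between calls to the robot, and variables do not carry over. Pictures are saved under pics/ and viewed, and the job is handed in when it is done.

```bash
ls; mkdir -p pics; python3 - <<'E'
from bench import robot, snapshot, camera_info
import cv2
o=robot.get_obs();print(o)
for n in ["scene","side","wrist"]:
    print(n,camera_info(n))
    cv2.imwrite(f"pics/{n}0.png",snapshot(n)[:,:,::-1])
E
```

```text
pics
{'time': 0.0, 'joint_positions': array([-1.37511753e+00,  8.79437147e-02,  1.37225490e+00, -1.29794702e-05,
        1.68360108e+00, -1.03083502e-01]), 'qvel': array([-3.42698470e-04, -2.93676006e-05, -9.07980576e-04,  1.80437001e-04,
        4.48395121e-04, -1.84521660e-03]), 'joint_torque': array([-6.70698828e-04, -3.40182281e+01, -3.02429080e+01,  7.17560481e-02,
        3.29865539e-02, -1.58444573e-04]), 'tool_pos': array([ 0.16177717, -0.52508897,  0.20431003]), 'ee_rot': array([-1.57058205,  0.00219666, -1.27203524]), 'wrist_force': array([ 0.01172495,  0.41690802, -0.39726221]), 'wrist_torque': array([ 0.01310129,  0.00276896, -0.02774477]), 'width': 0.09388022509133916}
scene {'fx': 396.6981081309374, 'fy': 396.6981081309374, 'cx': 284.920100595352, 'cy': 210.44962208968977, 'cam_to_world': array([[ 0.69045825,  0.57906746, -0.43353002,  1.00324259],
       [ 0.72336444, -0.54993024,  0.41751721, -0.34121672],
       [ 0.00335936, -0.6018784 , -0.79858068,  0.86291872],
       [ 0.        ,  0.        ,  0.        ,  1.        ]])}
side {'fx': 398.46561818848943, 'fy': 398.46561818848943, 'cx': 277.01887488759036, 'cy': 210.51903980152395, 'cam_to_world': array([[-0.9726008 , -0.15404275,  0.17412215,  0.3894406 ],
       [-0.23200044,  0.69127525, -0.68433495,  0.64378371],
       [-0.01494949, -0.70598113, -0.70807285,  0.6274887 ],
       [ 0.        ,  0.        ,  0.        ,  1.        ]])}
wrist {'fx': 317.43989487763207, 'fy': 317.43989487763207, 'cx': 288.6526769122551, 'cy': 212.2863959177043, 'cam_to_world': array([[ 0.29335088, -0.9180417 , -0.26672963,  0.23896896],
       [-0.95600399, -0.28207416, -0.08056386, -0.50081688],
       [-0.00127655,  0.27862807, -0.96039823,  0.38392765],
       [ 0.        ,  0.        ,  0.        ,  1.        ]])}
```

View pics/scene0.png

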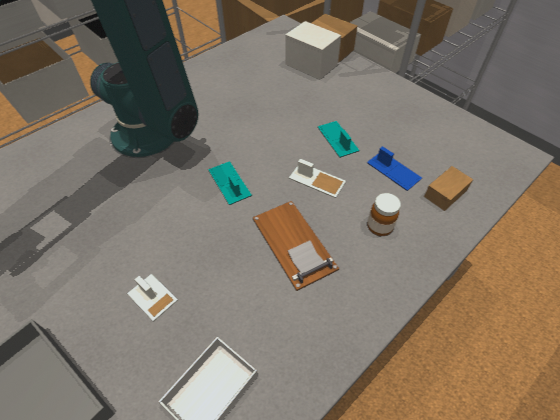

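View pics/side0.png

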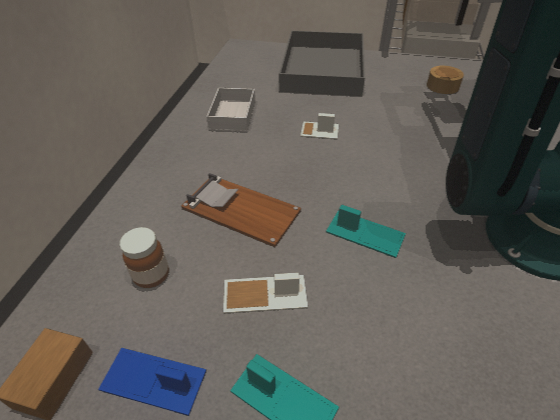

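View pics/wrist0.png

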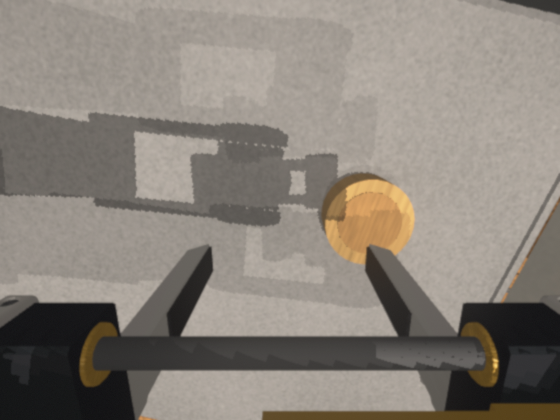

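The scene view shows the long white card at about (317,178), the short one at (152,297), and the holder at (295,245) with its clip end towards (318,270). In the side view the long card is at (265,293) and the holder at (240,208). Next I'll measure both.

```bash
cat > h.py <<'E'
import numpy as np, cv2
from bench import robot, snapshot, camera_info
def ray(info,uv):
    M=info["cam_to_world"];uv=np.atleast_2d(np.array(uv,float))
    d=np.c_[(uv[:,0]-info["cx"])/info["fx"],(uv[:,1]-info["cy"])/info["fy"],np.ones(len(uv))]
    return M[:3,3],d@M[:3,:3].T
def onplane(info,uv,z):
    c,d=ray(info,uv); t=(z-c[2])/d[:,2]; return (c+d*t[:,None])[:,:2]
def proj(info,P):
    M=info["cam_to_world"];p=(np.atleast_2d(P)-M[:3,3])@M[:3,:3]
    return np.c_[p[:,0]/p[:,2]*info["fx"]+info["cx"],p[:,1]/p[:,2]*info["fy"]+info["cy"]]
def crop(img,x0,y0,x1,y1,s,name):
    cv2.imwrite(name,cv2.resize(img[y0:y1,x0:x1,::-1],None,fx=s,fy=s,interpolation=cv2.INTER_CUBIC))
E
python3 - <<'E'
from h import *
for n,bs in {"scene":[(240,150,360,300)],"side":[(170,165,320,320)]}.items():
    im=cv2.imread(f"pics/{n}0.png")[:,:,::-1]; info=camera_info(n)
    for b in bs: crop(im,*b,4 if n=="scene" else 3.8,f"pics/{n}_c.png")
    hsv=cv2.cvtColor(np.ascontiguousarray(im),cv2.COLOR_RGB2HSV)
    m=((hsv[...,0]<20)&(hsv[...,1]>90)).astype(np.uint8)
    cs,_=cv2.findContours(m,cv2.RETR_EXTERNAL,cv2.CHAIN_APPROX_NONE)
    for c in cs:
        if cv2.contourArea(c)<150: continue
        x,y,w,h=cv2.boundingRect(c)
        r=onplane(info,c[:,0,:],0.01 if cv2.contourArea(c)>1500 else .005)
        rr=cv2.minAreaRect((r*1000).astype(np.float32))
        print(n,(x,y,w,h),cv2.contourArea(c),np.round(rr[0],1),np.round(rr[1],1),round(rr[2],1))
    m=((hsv[...,1]<45)&(hsv[...,2]>165)).astype(np.uint8)
    cs,_=cv2.findContours(m,cv2.RETR_EXTERNAL,cv2.CHAIN_APPROX_NONE)
    for c in cs:
        if cv2.contourArea(c)<150: continue
        x,y,w,h=cv2.boundingRect(c)
        print(n,"white",(x,y,w,h),cv2.contourArea(c))
E
```

```text
scene (149, 294, 24, 22) 193.5 [ 535.9 -286.8] [23.2 53.4] 4.5
scene (371, 203, 28, 22) 217.5 [730.1 288.4] [71.8 58.6] 22.3
scene (253, 201, 86, 89) 2696.0 [627.1  51.8] [120.2 241.2] 74.8
scene (312, 173, 31, 21) 328.5 [548.  263.3] [71.8 54.6] 17.2
scene (425, 166, 48, 44) 1117.0 [795.6 501.2] [157.6  82.7] 88.1
scene (323, 162, 237, 258) 31375.5 [1111.4  308.4] [316.6 996. ] 0.1
scene (0, 96, 101, 50) 398.5 [-260.9 -187.1] [335.7  24.4] 89.8
scene (0, 92, 38, 46) 629.5 [-394.7 -297.3] [235.  116.6] 7.7
scene (71, 52, 28, 47) 494.0 [-418.3   22.3] [ 82.6 301.5] 72.4
scene (0, 41, 63, 43) 1409.0 [-654.3 -118.3] [185.3 221.7] 0.0
scene (55, 34, 23, 16) 188.0 [-665.4   62.3] [82.6 81.1] 0.0
scene (168, 14, 15, 40) 175.0 [-429.4  408.7] [ 30.5 313.1] 61.8
scene (416, 0, 37, 56) 1147.5 [ 269.  1221.4] [118.  467.6] 27.0
scene (378, 0, 39, 28) 726.0 [  76.3 1213.9] [157.2 249.8] 28.6
scene (222, 0, 142, 61) 3683.5 [-119.4  784.2] [632.7 472.3] 46.7
scene (176, 0, 45, 51) 1556.5 [-424.8  539. ] [168.9 419.1] 61.2
scene white (158, 337, 99, 83) 3552.5
scene white (127, 274, 51, 47) 1205.0
scene white (289, 241, 37, 33) 580.5
scene white (375, 193, 26, 19) 353.5
scene white (289, 167, 57, 30) 720.5
scene white (285, 21, 55, 29) 740.5
side (0, 328, 91, 92) 4823.5 [813.7 472. ] [124.6 104.9] 88.2
side (227, 280, 41, 28) 969.5 [546.4 262.3] [73.  55.7] 17.1
side (123, 241, 40, 31) 472.0 [768.5 228.7] [75.  62.3] 42.0
side (181, 179, 120, 68) 3277.5 [623.1  55.3] [124.8 242.2] 74.7
side (427, 66, 37, 28) 767.5 [ 153.6 -666.3] [198.6 104.7] 77.0
side white (224, 273, 83, 39) 2554.5
side white (120, 227, 35, 26) 635.5
side white (301, 122, 37, 16) 280.5
side white (211, 101, 39, 17) 399.0
```

View pics/scene_c.png

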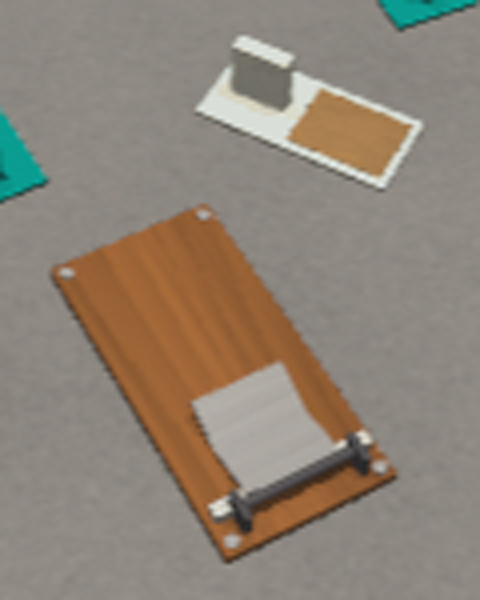

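View pics/side_c.png

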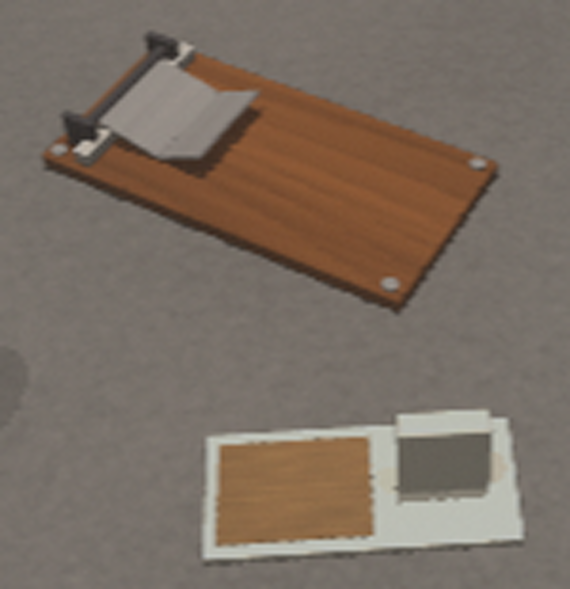

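```bash
python3 - <<'E'
from h import *
def px(l,s,o): return (np.array(l,float)+.5)/s-.5+np.array(o)
S=camera_info("scene");D=camera_info("side")
f=lambda i,l,z:np.round(1000*onplane(i,px(l,4,(240,150)) if i is S else px(l,3.8,(170,165)),z),1)
a=f(S,[(66,272),(204,214),(380,467),(233,541)],.011)
print("screws S",a.tolist(),a.mean(0)); 
print("yaw",[np.degrees(np.arctan2(*(q-p)[::-1])) for p,q in [(a[0],a[3]),(a[1],a[2])]])
b=f(D,[(390,284),(478,163),(58,149)],.011)
print("screws D",b.tolist(),"centre by diag",(b[1]+[0,0])) 
A=f(S,[(195,108),(422,124),(384,186)],.005);B=f(D,[(510,420),(207,437),(203,558),(523,538)],.005)
for n,P in(("cardS",A),("cardD",B)):
    print(n,P.tolist(),P.mean(0))
    for i in range(len(P)-1):
        d=P[i+1]-P[i];print(np.linalg.norm(d),np.degrees(np.arctan2(d[1],d[0])))
# rib top, z=.053 (29-? top 5+48)
print("ribtop S",f(S,[(236,38),(296,57),(292,68),(233,50)],.053).tolist(),"D",f(D,[(397,415),(489,411),(491,431),(397,434)],.053).tolist())
E
```

```text
screws S [[505.4, 32.4], [533.4, 132.7], [747.2, 74.2], [720.6, -25.3]] [626.65  53.5 ]
yaw [np.float64(-15.009273659566166), np.float64(-15.302727261316004)]
screws D [[531.2, 130.8], [503.7, 30.1], [746.8, 72.2]] centre by diag [503.7  30.1]
cardS [[455.7, 199.2], [579.0, 306.8], [598.6, 244.2]] [544.43333333 250.06666667]
163.6479452972142 41.110171994812056
65.59664625573478 -72.61471175488451
cardD [[452.7, 199.5], [597.2, 242.9], [577.1, 307.7], [434.3, 264.1]] [515.325 253.55 ]
150.87680404886638 16.71743106029783
67.8457810036851 107.2331157584699
149.3077359013926 -163.0214098114177
ribtop S [[458.6, 236.1], [500.7, 253.6], [506.0, 244.0], [465.4, 226.3]] D [[499.2, 242.6], [458.2, 230.9], [455.1, 241.7], [496.7, 252.9]]
```

```bash
python3 -m creep '[{"slide":[-640,20,528],"roll":0,"grip":0},{"slide":[-640,20,528],"roll":0,"grip":0},{"slide":[-640,20,528],"roll":0,"grip":0},{"slide":[-640,20,528],"roll":0,"grip":0},{"slide":[-640,20,528],"roll":0,"grip":0},{"slide":[-640,20,528],"roll":0,"grip":0},{"slide":[-640,20,528],"roll":0,"grip":0},{"slide":[-640,20,528],"roll":0,"grip":0},{"slide":[-640,20,528],"roll":0,"grip":0},{"slide":[-640,20,528],"roll":0,"grip":0},{"slide":[-640,20,528],"roll":0,"grip":0},{"slide":[-640,20,528],"roll":0,"grip":0},{"slide":[-640,20,528],"roll":0,"grip":0},{"slide":[-640,20,528],"roll":0,"grip":0},{"slide":[-640,20,528],"roll":0,"grip":0},{"slide":[-640,20,528],"roll":0,"grip":0},{"slide":[-640,20,528],"roll":0,"grip":0},{"slide":[-640,20,528],"roll":0,"grip":0},{"slide":[-640,20,528],"roll":0,"grip":0},{"slide":[-640,20,528],"roll":0,"grip":0}]'
```

```text
time: 1.82
tool_pos: [0.4782, 0.2439, 0.1848]
ee_rot: [-1.571, -0.0, -1.271]
wrist_force: [0.7, 0.1, 0.0]
width: 0.0939
```

```bash
python3 - <<'E'
from h import *
import pickle
i=camera_info("wrist");im=snapshot("wrist");pickle.dump(i,open("w1.pkl","wb"))
o=robot.get_obs();print(o["time"],o["tool_pos"],o["ee_rot"],o["joint_positions"])
cv2.imwrite("pics/w1.png",im[:,:,::-1])
E
```

```text
1.8667 [0.47977297 0.24939353 0.18307792] [-1.57050916  0.00483491 -1.26663583] [0.3713737  0.07111091 1.43217875 0.00481548 1.63769096 1.63833358]
```

View pics/w1.png

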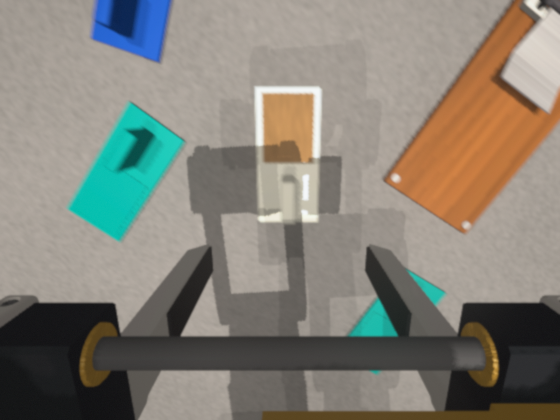

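```bash
python3 - <<'E'
from h import *
i=camera_info("wrist");im=snapshot("wrist")
o=robot.get_obs();print(o["time"],o["tool_pos"],o["ee_rot"])
crop(im,235,70,345,240,3.5,"pics/w2.png")
hsv=cv2.cvtColor(im,cv2.COLOR_RGB2HSV)
m=((hsv[...,0]<20)&(hsv[...,1]>110)).astype(np.uint8)
cs,_=cv2.findContours(m[:240],cv2.RETR_EXTERNAL,cv2.CHAIN_APPROX_NONE)
for c in cs:
    if cv2.contourArea(c)>500:print(cv2.boundingRect(c))
P=onplane(i,[(394,178),(466,225.5)],.011)*1000;print("rear screws",P)
f=lambda l,z:onplane(i,(np.array(l,float)+.5)/3.5-.5+[235,70],z)*1000
import pickle;pickle.dump(i,open("w2.pkl","wb"))
E
```

```text
1.9167 [0.47838146 0.2456715  0.1830937 ] [-1.57369674e+00  1.38083991e-03 -1.26640217e+00]
(271, 99, 50, 68)
(392, 0, 168, 239)
rear screws [[532.46922287 144.28871354]
 [505.76717296  42.81424697]]
```

View pics/w2.png

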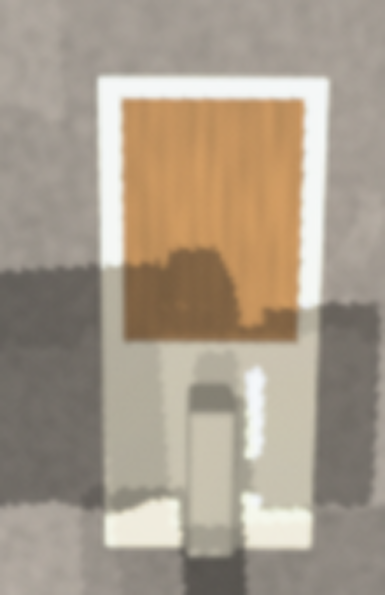

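```bash
python3 - <<'E'
from h import *
i=camera_info("wrist");im=snapshot("wrist")
o=robot.get_obs();print(o["time"],o["tool_pos"],o["ee_rot"])
import pickle
for tag,k in (("pre",pickle.load(open("w2.pkl","rb"))),("now",i)):
    f=lambda l,z:onplane(k,(np.array(l,float)+.5)/3.5-.5+[235,70],z)*1000
    C=f([(98,77),(329,79),(312,549),(105,547)],.005);R=f([(189,410),(237,410),(235,527),(190,527)],.053)
    print(tag,C.round(1).tolist(),C.mean(0),R.round(1).tolist(),R.mean(0))
    d=(C[0]+C[1]-C[2]-C[3])/2;print(np.linalg.norm(d),np.degrees(np.arctan2(d[1],d[0])))
cv2.imwrite("pics/w3.png",im[:,:,::-1]); crop(im,370,140,500,250,5,"pics/w3c.png")
E
```

```text
1.9667 [0.47781412 0.2432084  0.18364905] [-1.57424626e+00 -3.61593348e-04 -1.26830208e+00]
pre [[576.0, 310.0], [596.2, 243.2], [453.2, 199.1], [432.9, 266.3]] [514.56691055 254.6426936 ] [[496.0, 256.0], [500.1, 243.0], [466.8, 232.8], [462.9, 245.3]] [481.44218848 244.24645503]
149.63856647016544 17.06970905812529
now [[574.2, 305.5], [594.5, 238.8], [451.4, 194.5], [431.1, 261.8]] [512.81659897 250.13238978] [[494.4, 251.7], [498.5, 238.7], [465.2, 228.4], [461.2, 241.0]] [479.81117807 239.95099009]
149.67169973895793 17.085538874836125
```

View pics/w3c.png

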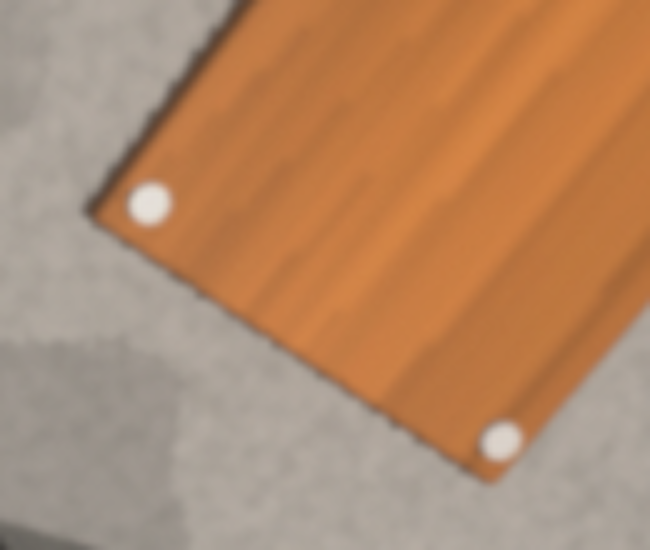

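The wrist view agrees with the fixed cameras: rib at about (478, 242) mm and card yaw 17.1°. I'll descend and grip it.

```bash
python3 -m creep '[{"slide":[0,35,0],"roll":0,"grip":0},{"slide":[0,70,0],"roll":0,"grip":0},{"slide":[0,105,0],"roll":0,"grip":0},{"slide":[0,130,0],"roll":0,"grip":0},{"slide":[0,150,0],"roll":0,"grip":0},{"slide":[0,162,0],"roll":0,"grip":0},{"slide":[0,170,0],"roll":0,"grip":0},{"slide":[0,172,0],"roll":0,"grip":0},{"slide":[0,172,0],"roll":0,"grip":0},{"slide":[0,172,0],"roll":0,"grip":0},{"slide":[0,172,0],"roll":0,"grip":0}]'; python3 - <<'E'
from h import *
o=robot.get_obs();print(o["time"],o["tool_pos"],o["ee_rot"])
a=np.hstack([snapshot("side")[220:360,170:370],snapshot("scene")[120:260,240:440]]);crop(a,0,0,400,140,2,"pics/g0.png")
E
```

```text
time: 2.88
tool_pos: [0.4793, 0.2418, 0.0152]
ee_rot: [-1.568, 0.0, -1.272]
wrist_force: [-0.4, 0.4, -0.3]
width: 0.0936
2.8833 [0.47934122 0.24180965 0.01521427] [-1.56753264e+00  9.46216837e-05 -1.27200458e+00]
```

View pics/g0.png

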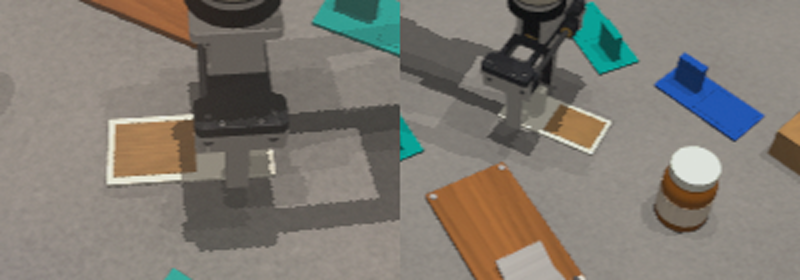

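The fingers straddle the rib with the card in place. Now closing.

```bash
python3 -m creep '[{"slide":[0,3,0],"roll":0,"grip":0.3},{"slide":[0,3,0],"roll":0,"grip":0.6},{"slide":[0,3,0],"roll":0,"grip":1},{"slide":[0,3,0],"roll":0,"grip":1},{"slide":[0,3,0],"roll":0,"grip":1},{"slide":[0,3,0],"roll":0,"grip":1},{"slide":[0,3,0],"roll":0,"grip":1},{"slide":[0,3,0],"roll":0,"grip":1},{"slide":[0,3,0],"roll":0,"grip":1},{"slide":[0,3,0],"roll":0,"grip":1},{"slide":[0,3,0],"roll":0,"grip":1},{"slide":[0,3,0],"roll":0,"grip":1}]'
```

```text
time: 3.98
tool_pos: [0.4781, 0.2414, 0.0104]
ee_rot: [-1.571, -0.0, -1.272]
wrist_force: [0.2, -0.0, 0.2]
width: 0.0173
```

```bash
python3 -m creep '[{"slide":[0,3,0],"roll":0,"grip":1},{"slide":[0,3,0],"roll":0,"grip":1},{"slide":[0,3,0],"roll":0,"grip":1},{"slide":[0,3,0],"roll":0,"grip":1},{"slide":[0,-10,0],"roll":0,"grip":1},{"slide":[0,-30,0],"roll":0,"grip":1},{"slide":[0,-50,0],"roll":0,"grip":1},{"slide":[0,-60,0],"roll":0,"grip":1},{"slide":[0,-60,0],"roll":0,"grip":1},{"slide":[0,-60,0],"roll":0,"grip":1},{"slide":[0,-60,0],"roll":0,"grip":1}]'
python3 - <<'E'
from h import *
o=robot.get_obs();print(o["time"],o["tool_pos"],o["ee_rot"])
w=snapshot("wrist");
cv2.imwrite("pics/l1.png",np.hstack([w,snapshot("side")])[:,:,::-1][:, :, :])
im=cv2.imread("pics/l1.png");cv2.imwrite("pics/l1.png",cv2.resize(im,(800,300)))
E
```

```text
time: 4.9
tool_pos: [0.4772, 0.2411, 0.069]
ee_rot: [-1.573, -0.0, -1.272]
wrist_force: [0.3, -0.4, -1.5]
width: 0.0136
4.9 [0.47724601 0.24108996 0.06900319] [-1.57317366e+00 -2.35141345e-04 -1.27201509e+00]
```

View pics/l1.png

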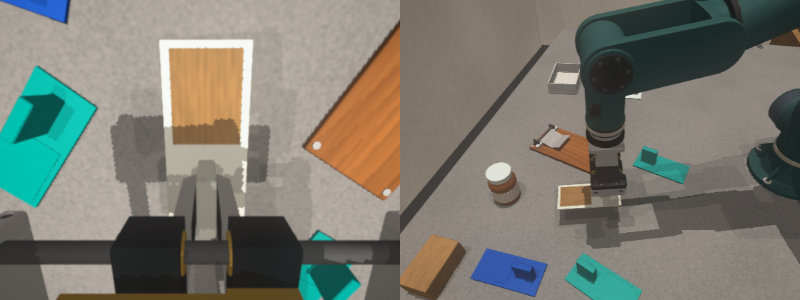

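```bash
python3 -m creep '[{"slide":[5,-12,0],"roll":0,"grip":1},{"slide":[20,-25,-1],"roll":3,"grip":1},{"slide":[40,-25,-3],"roll":7,"grip":1},{"slide":[60,-25,-4],"roll":11,"grip":1},{"slide":[80,-25,-6],"roll":15,"grip":1},{"slide":[100,-25,-7],"roll":19,"grip":1},{"slide":[120,-25,-9],"roll":23,"grip":1},{"slide":[140,-25,-10],"roll":27,"grip":1},{"slide":[155,-25,-11],"roll":30,"grip":1},{"slide":[163,-25,-12],"roll":32.3,"grip":1},{"slide":[163,-25,-12],"roll":32.3,"grip":1},{"slide":[163,-25,-12],"roll":32.3,"grip":1},{"slide":[163,-25,-12],"roll":32.3,"grip":1},{"slide":[163,-25,-12],"roll":32.3,"grip":1}]'
python3 - <<'E'
from h import *
import pickle
i=camera_info("wrist");w=snapshot("wrist");o=robot.get_obs();print(o["time"],o["tool_pos"],o["ee_rot"])
pickle.dump((i,o["tool_pos"],o["ee_rot"]),open("w4.pkl","wb"))
cv2.imwrite("pics/w4.png",w[:,:,::-1])
cv2.imwrite("pics/s4.png",snapshot("side")[:,:,::-1])
cv2.imwrite("pics/c4.png",snapshot("scene")[:,:,::-1])
E
```

```text
time: 6.17
tool_pos: [0.5144, 0.0829, 0.0955]
ee_rot: [-1.571, 0.0, -1.834]
wrist_force: [0.1, 0.1, -0.9]
width: 0.014
6.2167 [0.51441226 0.08295498 0.09547346] [-1.57093767e+00  1.05487734e-04 -1.83405112e+00]
```

View pics/w4.png

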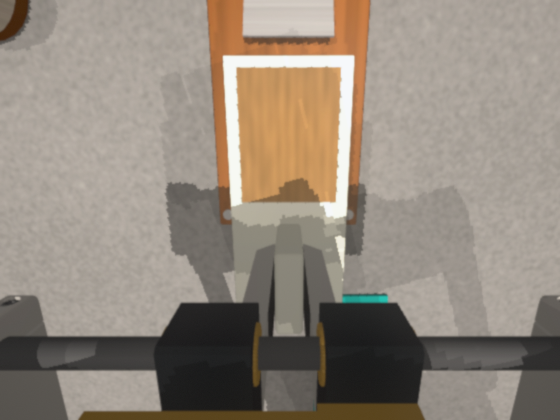

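View pics/s4.png

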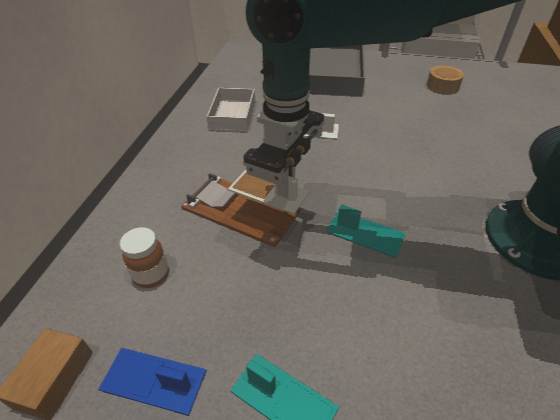

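```bash
python3 - <<'E'
from h import *
import pickle
i,tp,er=pickle.load(open("w4.pkl","rb"))
w=cv2.imread("pics/w4.png")[:,:,::-1]
crop(w,190,0,390,240,2.5,"pics/w4c.png")
E
```

```text
(no output)
```

View pics/w4c.png

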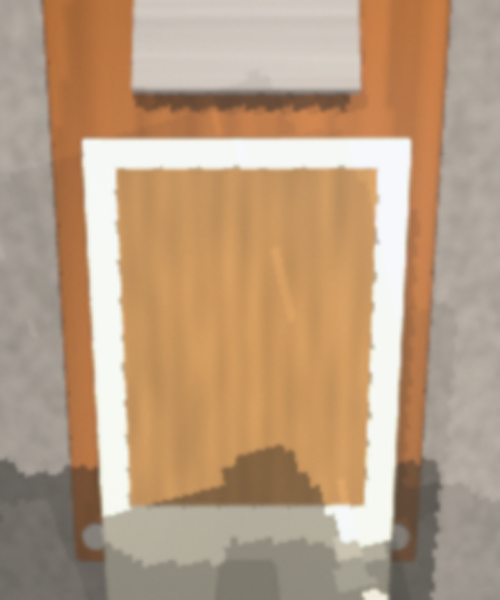

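```bash
python3 - <<'E'
from h import *
import pickle
i,tp,er=pickle.load(open("w4.pkl","rb"))
f=lambda l,z:onplane(i,(np.array(l,float)+.5)/2.5-.5+[190,0],z)*1000
yaw=er[2]; X=np.array([np.cos(yaw),np.sin(yaw)]);Z=np.array([-np.sin(yaw),np.cos(yaw)])
T=lambda P:np.round(np.c_[(P-tp[:2]*1000)@X,(P-tp[:2]*1000)@Z],1).tolist()
zc=tp[2]-.0104+.005
print("card TL,TR,lowL,lowR",T(f([(81,139),(411,139),(105,540),(391,540)],zc)))
print("board edges top L,R; low L,R",T(f([(43,0),(450,0),(76,540),(419,540)],.010)))
print("board rear corners", T(f([(77,559),(415,559)],.010)))
print("clip lip L,R",T(f([(132,92),(361,92)],.026)))
print("yaw",np.degrees(yaw))
P=f([(43,0),(450,0),(77,559),(415,559)],.010)
for a,b in((2,0),(3,1)):
  d=P[b]-P[a];print(np.degrees(np.arctan2(d[1],d[0])))
print("expected TCP frame of holder centre", T(np.array([[626,52.3]])))
E
```

```text
card TL,TR,lowL,lowR [[-35.7, 113.6], [34.3, 113.6], [-35.1, 24.8], [34.5, 24.7]]
board edges top L,R; low L,R [[-59.8, 164.8], [58.7, 164.7], [-60.2, 0.7], [59.4, 0.5]]
board rear corners [[-60.3, -6.3], [58.4, -6.4]]
clip lip L,R [[-32.8, 137.1], [31.7, 137.1]]
yaw -105.08338868778166
-15.257794133109398
-15.181337991523705
expected TCP frame of holder centre [[0.6, 115.7]]
```

Card and board are aligned: lateral centres are −0.6 and −0.5 mm in the tool frame, and the yaws are within 0.2°. About 87 mm of travel remains to the stop. I'll lower the card onto the board.

```bash
python3 -m creep '[{"slide":[0,15,0],"roll":0,"grip":1},{"slide":[0,35,0],"roll":0,"grip":1},{"slide":[0,52,0],"roll":0,"grip":1},{"slide":[0,64,0],"roll":0,"grip":1},{"slide":[0,70,0],"roll":0,"grip":1},{"slide":[0,73,0],"roll":0,"grip":1},{"slide":[0,74,0],"roll":0,"grip":1},{"slide":[0,74,0],"roll":0,"grip":1},{"slide":[0,74,0],"roll":0,"grip":1},{"slide":[0,74,0],"roll":0,"grip":1}]'
python3 - <<'E'
from h import *
s=snapshot("side");c=snapshot("scene");o=robot.get_obs();print(o["tool_pos"],o["wrist_force"])
crop(s,170,160,330,260,4,"pics/s5.png");crop(c,230,180,360,300,4,"pics/c5.png")
E
```

```text
time: 7.15
tool_pos: [0.5154, 0.0822, 0.0225]
ee_rot: [-1.569, 0.001, -1.836]
wrist_force: [-1.2, -0.3, -0.3]
width: 0.0137
[0.51518839 0.08210543 0.02223191] [-0.4690947   0.31892223 -0.3517936 ]
```

View pics/s5.png

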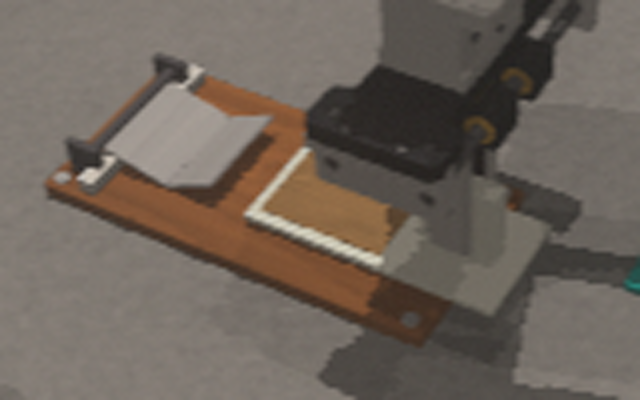

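View pics/c5.png

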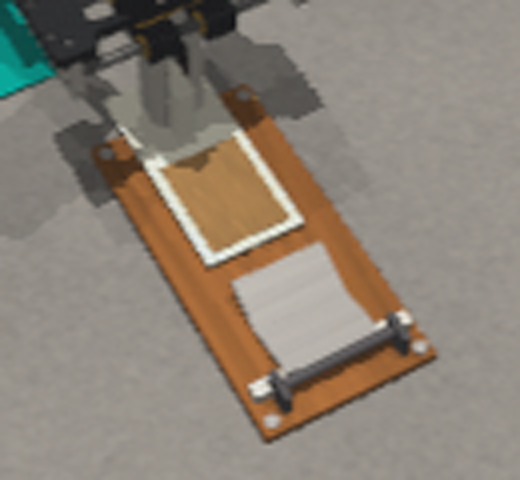

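The card lies flat just above the board, straight in front of the clip lip. I'll settle it onto the board and slide forward.

```bash
python3 -m creep '[{"slide":[0,1,0],"roll":0,"grip":1},{"slide":[0,1.5,4],"roll":0,"grip":1},{"slide":[0,1.5,9],"roll":0,"grip":1},{"slide":[0,1.5,14],"roll":0,"grip":1},{"slide":[0,1.5,19],"roll":0,"grip":1},{"slide":[0,1.5,24],"roll":0,"grip":1},{"slide":[0,1.5,29],"roll":0,"grip":1},{"slide":[0,1.5,33],"roll":0,"grip":1},{"slide":[0,1.5,35],"roll":0,"grip":1},{"slide":[0,1.5,35],"roll":0,"grip":1},{"slide":[0,1.5,35],"roll":0,"grip":1}]'
python3 -c "
from bench import robot
o=robot.get_obs();print(o['wrist_force'])"
```

```text
time: 8.17
tool_pos: [0.5484, 0.0729, 0.0199]
ee_rot: [-1.571, -0.0, -1.836]
wrist_force: [-0.1, 0.8, -0.7]
width: 0.0139
[-0.12196216  0.83259363 -0.70395095]
```

```bash
python3 -m creep '[{"slide":[0,0,3],"roll":0,"grip":1},{"slide":[0,0,6],"roll":0,"grip":1},{"slide":[0,0,9],"roll":0,"grip":1},{"slide":[0,0,12],"roll":0,"grip":1},{"slide":[0,0,15],"roll":0,"grip":1},{"slide":[0,0,18],"roll":0,"grip":1},{"slide":[0,0,21],"roll":0,"grip":1},{"slide":[0,0,24],"roll":0,"grip":1},{"slide":[0,0,27],"roll":0,"grip":1},{"slide":[0,0,30],"roll":0,"grip":1},{"slide":[0,0,33],"roll":0,"grip":1},{"slide":[0,0,36],"roll":0,"grip":1},{"slide":[0,0,38],"roll":0,"grip":1},{"slide":[0,0,38],"roll":0,"grip":1}]'
python3 - <<'E'
from h import *
s=snapshot("side");c=snapshot("scene");o=robot.get_obs();print(o["tool_pos"],o["wrist_force"])
crop(s,170,160,330,260,4,"pics/s6.png");crop(c,230,180,360,300,4,"pics/c6.png");cv2.imwrite("pics/w6.png",snapshot("wrist")[:,:,::-1])
E
```

```text
time: 9.33
tool_pos: [0.5858, 0.0627, 0.0197]
ee_rot: [-1.57, -0.0, -1.836]
wrist_force: [-2.0, 0.7, -1.2]
width: 0.0139
[0.58575898 0.06269173 0.01964993] [ 1.36819001  0.17340478 -2.15764538]
```

View pics/s6.png

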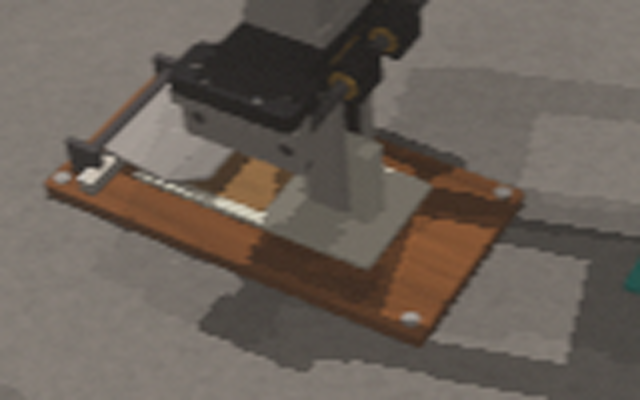

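View pics/w6.png

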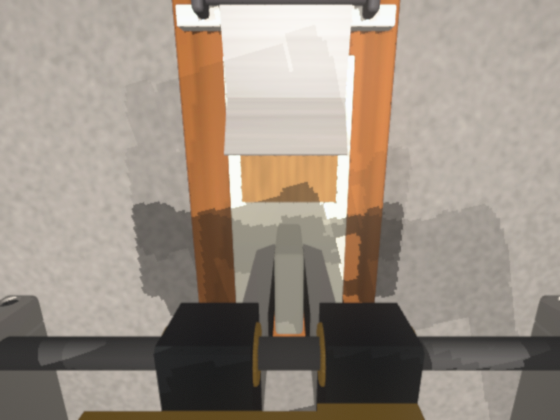

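The card's front is under the clip and still straight. I'll push the last roughly 14 mm gently, watching the force.

```bash
python3 -m creep '[{"slide":[0,0,2],"roll":0,"grip":1},{"slide":[0,0,4],"roll":0,"grip":1},{"slide":[0,0,6],"roll":0,"grip":1},{"slide":[0,0,8],"roll":0,"grip":1},{"slide":[0,0,10],"roll":0,"grip":1},{"slide":[0,0,11],"roll":0,"grip":1},{"slide":[0,0,12],"roll":0,"grip":1},{"slide":[0,0,12],"roll":0,"grip":1},{"slide":[0,0,12],"roll":0,"grip":1}]'; python3 -m creep '[{"slide":[0,0,1],"roll":0,"grip":1},{"slide":[0,0,2],"roll":0,"grip":1},{"slide":[0,0,2],"roll":0,"grip":1},{"slide":[0,0,2],"roll":0,"grip":1}]'
```

```text
time: 10.23
tool_pos: [0.597, 0.0597, 0.0198]
ee_rot: [-1.57, -0.0, -1.836]
wrist_force: [0.4, 0.3, -3.2]
width: 0.0139
time: 10.57
tool_pos: [0.5977, 0.0596, 0.02]
ee_rot: [-1.573, -0.0, -1.836]
wrist_force: [-6.1, 1.9, 1.3]
width: 0.014
```

```bash
python3 -m creep '[{"slide":[0,0,0.5],"roll":0,"grip":1},{"slide":[0,0,1],"roll":0,"grip":1},{"slide":[0,0,1],"roll":0,"grip":1},{"slide":[0,0,1],"roll":0,"grip":1}]'; python3 - <<'E'
from h import *
import pickle
i=camera_info("wrist");w=snapshot("wrist");s=snapshot("side");c=snapshot("scene");o=robot.get_obs();print(o["tool_pos"],o["ee_rot"],o["wrist_force"])
pickle.dump((i,o["tool_pos"],o["ee_rot"]),open("w7.pkl","wb"))
crop(w,150,0,430,220,2.8,"pics/w7.png");crop(s,170,160,330,260,4,"pics/s7.png");crop(c,230,180,360,300,5,"pics/c7.png")
E
```

```text
time: 10.9
tool_pos: [0.5977, 0.0596, 0.0201]
ee_rot: [-1.575, -0.0, -1.836]
wrist_force: [-7.7, 2.1, 3.1]
width: 0.0138
[0.59771095 0.05962042 0.02013523] [-1.57476677e+00 -4.19120546e-04 -1.83549730e+00] [-8.49185083  1.66693856  2.89661309]
```

View pics/w7.png

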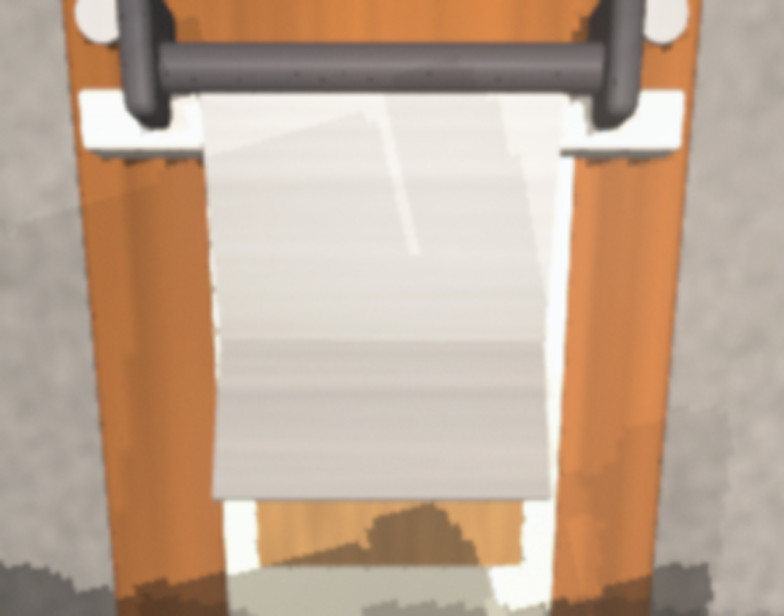

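View pics/c7.png

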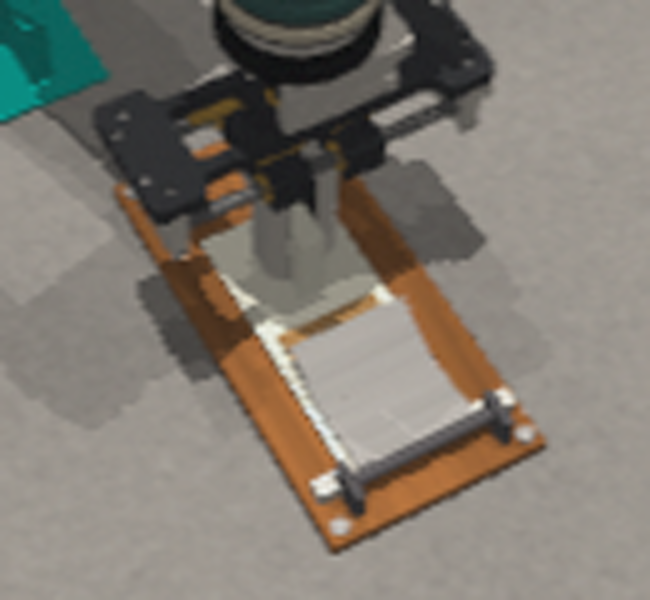

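```bash
python3 - <<'E'
from h import *
import pickle
i,tp,er=pickle.load(open("w7.pkl","rb"))
f=lambda l,z:onplane(i,(np.array(l,float)+.5)/2.8-.5+[150,0],z)*1000
yaw=er[2]; X=np.array([np.cos(yaw),np.sin(yaw)]);Z=np.array([-np.sin(yaw),np.cos(yaw)])
T=lambda P:np.round(np.c_[(P-tp[:2]*1000)@X,(P-tp[:2]*1000)@Z],1).tolist()
print("card R top,low; L low",T(f([(574,155),(552,560),(228,560),(208,170)],.015)))
print("board L,R top; L,R low",T(f([(82,180),(688,180),(116,590),(654,590)],.010)))
print("stop front edge top L,R",T(f([(83,150),(684,148)],.0195)))
print("clip lip",T(f([(213,498),(550,498)],.029)))
E
```

```text
card R top,low; L low [[34.5, 113.6], [34.4, 34.8], [-34.8, 34.9], [-34.7, 111.0]]
board L,R top; L,R low [[-60.3, 110.1], [58.0, 110.0], [-60.9, 26.9], [58.3, 26.7]]
stop front edge top L,R [[-56.6, 113.7], [53.8, 113.9]]
clip lip [[-34.5, 50.8], [30.7, 50.7]]
```

View pics/s7.png

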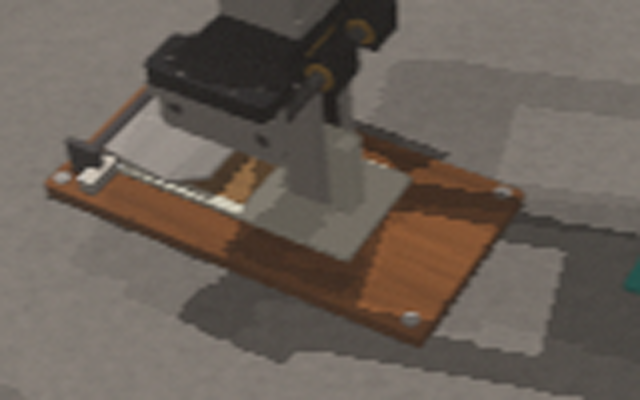

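The card's front edge is at 113.6 mm and the stop face at 113.8, so it is home. It sits about 1.2 mm off centre towards tool +x. I'll ease the push, shift it over and re-seat it.

```bash
python3 -m creep '[{"slide":[0,0,-1],"roll":0,"grip":1},{"slide":[-0.6,0,-1.5],"roll":0,"grip":1},{"slide":[-1.4,0,-1.5],"roll":0,"grip":1},{"slide":[-1.4,0,-1.5],"roll":0,"grip":1},{"slide":[-1.4,0,-0.7],"roll":0,"grip":1},{"slide":[-1.4,0,0],"roll":0,"grip":1},{"slide":[-1.4,0,0],"roll":0,"grip":1},{"slide":[-1.4,0,0],"roll":0,"grip":1},{"slide":[-1.4,0,0],"roll":0,"grip":1}]'; python3 - <<'E'
from h import *
import pickle
i=camera_info("wrist");w=snapshot("wrist");o=robot.get_obs();print(o["tool_pos"],o["ee_rot"],o["wrist_force"])
pickle.dump((i,o["tool_pos"],o["ee_rot"]),open("w8.pkl","wb"))
crop(w,150,0,430,220,2.8,"pics/w8.png")
E
```

```text
time: 11.8
tool_pos: [0.5978, 0.06, 0.0202]
ee_rot: [-1.575, -0.002, -1.836]
wrist_force: [-10.1, -1.7, 4.2]
width: 0.0135
[0.59775762 0.05997527 0.0201581 ] [-1.57532803 -0.00215571 -1.83620867] [-9.92214545 -0.54651385  4.52211799]
```

View pics/w8.png

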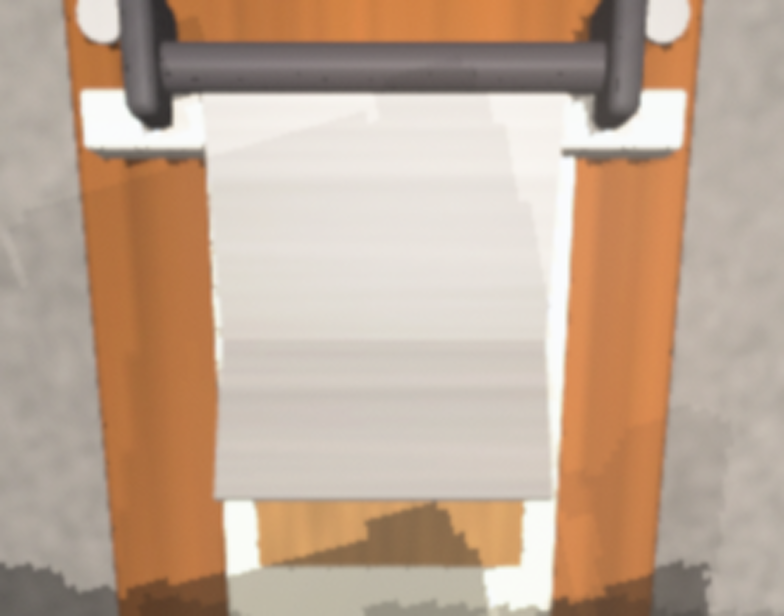

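```bash
python3 -m creep '[{"slide":[0,0,-1],"roll":0,"grip":1},{"slide":[0,0,-2],"roll":0,"grip":1},{"slide":[-0.7,0,-2.5],"roll":0,"grip":1},{"slide":[-1.4,0,-2.5],"roll":0,"grip":1},{"slide":[-1.4,0,-2.5],"roll":0,"grip":1},{"slide":[-1.4,0,-2.5],"roll":0,"grip":1},{"slide":[-1.4,0,-2.5],"roll":0,"grip":1}]'; python3 -m creep '[{"slide":[0,0,1],"roll":0,"grip":1},{"slide":[0,0,2],"roll":0,"grip":1},{"slide":[0,0,2.5],"roll":0,"grip":1},{"slide":[0,0,2.5],"roll":0,"grip":1},{"slide":[0,0,2.5],"roll":0,"grip":1}]'; python3 - <<'E'
from h import *
import pickle
i=camera_info("wrist");w=snapshot("wrist");o=robot.get_obs();print(o["tool_pos"],o["ee_rot"],o["wrist_force"])
pickle.dump((i,o["tool_pos"],o["ee_rot"]),open("w9.pkl","wb"))
crop(w,150,0,430,220,2.8,"pics/w9.png")
E
```

```text
time: 12.43
tool_pos: [0.5984, 0.0624, 0.0199]
ee_rot: [-1.57, 0.0, -1.836]
wrist_force: [1.3, -1.3, -3.2]
width: 0.0136
time: 12.85
tool_pos: [0.5985, 0.0625, 0.0202]
ee_rot: [-1.575, -0.0, -1.835]
wrist_force: [-6.7, 0.6, 1.6]
width: 0.0139
[0.59847222 0.06248403 0.02017749] [-1.57495340e+00 -1.57608894e-04 -1.83528977e+00] [-7.79533173  0.46807262  0.99404721]
```

View pics/w9.png

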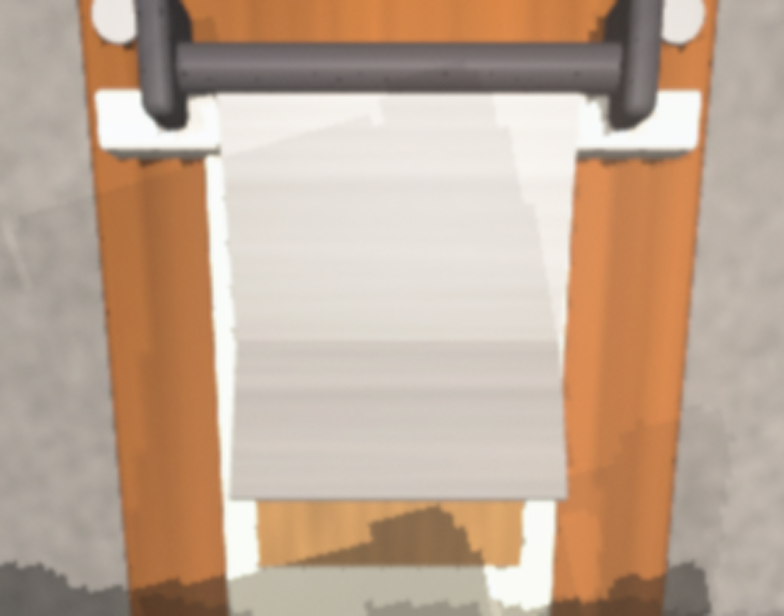

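That overshot: the card is now about 1.6 mm off the other way. I'll go back the same way, eased.

```bash
python3 -m creep '[{"slide":[0,0,-1],"roll":0,"grip":1},{"slide":[0,0,-2.5],"roll":0,"grip":1},{"slide":[0.8,0,-2.5],"roll":0,"grip":1},{"slide":[1.6,0,-2.5],"roll":0,"grip":1},{"slide":[1.6,0,-2.5],"roll":0,"grip":1},{"slide":[1.6,0,-2.5],"roll":0,"grip":1},{"slide":[1.6,0,-2.5],"roll":0,"grip":1}]'; python3 -m creep '[{"slide":[0,0,1],"roll":0,"grip":1},{"slide":[0,0,2],"roll":0,"grip":1},{"slide":[0,0,2.5],"roll":0,"grip":1},{"slide":[0,0,2.5],"roll":0,"grip":1},{"slide":[0,0,2.5],"roll":0,"grip":1}]'; python3 - <<'E'
from h import *
import pickle
i=camera_info("wrist");w=snapshot("wrist");o=robot.get_obs();print(o["tool_pos"],o["ee_rot"],o["wrist_force"])
pickle.dump((i,o["tool_pos"],o["ee_rot"]),open("w10.pkl","wb"))
crop(w,150,0,430,220,2.8,"pics/w10.png")
E
```

```text
time: 13.48
tool_pos: [0.5979, 0.0609, 0.0201]
ee_rot: [-1.57, 0.0, -1.836]
wrist_force: [0.8, 1.1, -3.2]
width: 0.0141
time: 13.9
tool_pos: [0.5981, 0.0609, 0.0202]
ee_rot: [-1.575, -0.0, -1.836]
wrist_force: [-7.8, 2.8, 2.6]
width: 0.014
[0.59805985 0.06087894 0.02022147] [-1.57493451e+00 -1.68328191e-04 -1.83552866e+00] [-7.00832641  2.3816322   1.06412433]
```

View pics/w10.png

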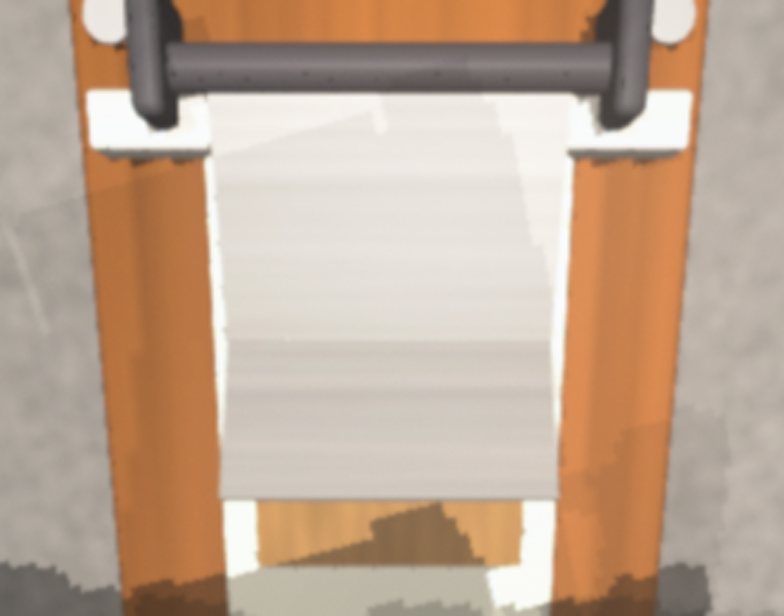

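The card now shows equally either side of the clip, with its front edge at the stop bar. I'll ease the push, open the gripper and withdraw upward.

```bash
python3 -m creep '[{"slide":[0,0,-0.6],"roll":0,"grip":1},{"slide":[0,0,-0.8],"roll":0,"grip":1},{"slide":[0,0,-0.8],"roll":0,"grip":0.85},{"slide":[0,0,-0.8],"roll":0,"grip":0.7},{"slide":[0,0,-0.8],"roll":0,"grip":0.6},{"slide":[0,0,-0.8],"roll":0,"grip":0.5},{"slide":[0,0,-0.8],"roll":0,"grip":0.5},{"slide":[0,0,-0.8],"roll":0,"grip":0.5},{"slide":[0,0,-0.8],"roll":0,"grip":0.5},{"slide":[0,0,-0.8],"roll":0,"grip":0.5}]'; python3 -m creep '[{"slide":[0,-10,0],"roll":0,"grip":0.5},{"slide":[0,-25,0],"roll":0,"grip":0.5},{"slide":[0,-50,0],"roll":0,"grip":0.5},{"slide":[0,-75,0],"roll":0,"grip":0.5},{"slide":[0,-100,0],"roll":0,"grip":0.5},{"slide":[0,-115,0],"roll":0,"grip":0.5},{"slide":[0,-120,0],"roll":0,"grip":0.5},{"slide":[0,-120,0],"roll":0,"grip":0.5},{"slide":[0,-120,0],"roll":0,"grip":0.5},{"slide":[0,-120,0],"roll":0,"grip":0.5},{"slide":[0,-120,0],"roll":0,"grip":0.5}]'; python3 - <<'E'
from h import *
import pickle
i=camera_info("wrist");w=snapshot("wrist");s=snapshot("side");c=snapshot("scene");o=robot.get_obs();print(o["tool_pos"],o["ee_rot"],o["wrist_force"],o["time"])
pickle.dump((i,o["tool_pos"],o["ee_rot"]),open("w11.pkl","wb"))
crop(w,150,0,430,220,2.8,"pics/w11.png");crop(s,170,160,330,260,4,"pics/s11.png");cv2.imwrite("pics/c11.png",c[:,:,::-1])
E
```

```text
time: 14.78
tool_pos: [0.5993, 0.0603, 0.02]
ee_rot: [-1.57, -0.0, -1.836]
wrist_force: [-0.2, 0.1, -0.8]
width: 0.0467
time: 15.7
tool_pos: [0.5981, 0.0604, 0.1379]
ee_rot: [-1.574, -0.001, -1.836]
wrist_force: [-0.6, 0.0, 0.2]
width: 0.0471
[0.59853001 0.06042593 0.13868872] [-1.57289843e+00 -6.85285537e-04 -1.83573270e+00] [-0.37336167 -0.6481719   0.43984697] 15.85
```

View pics/w11.png

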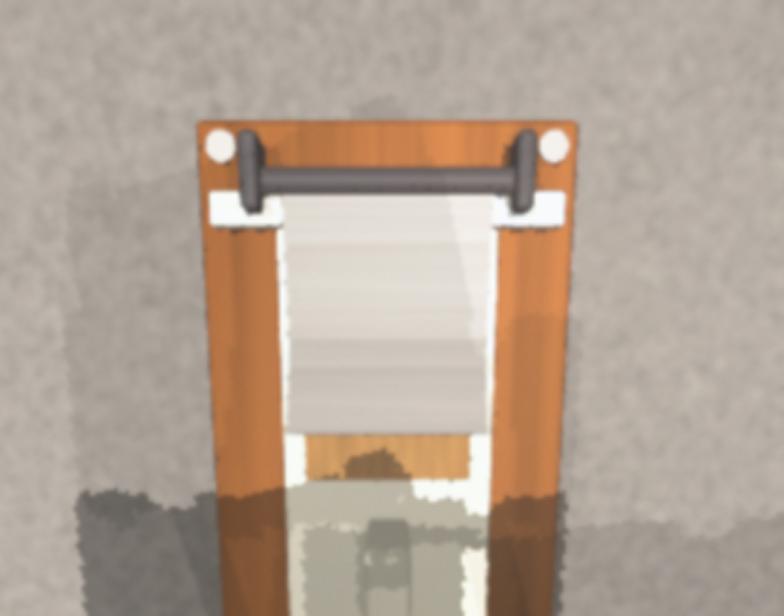

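View pics/s11.png

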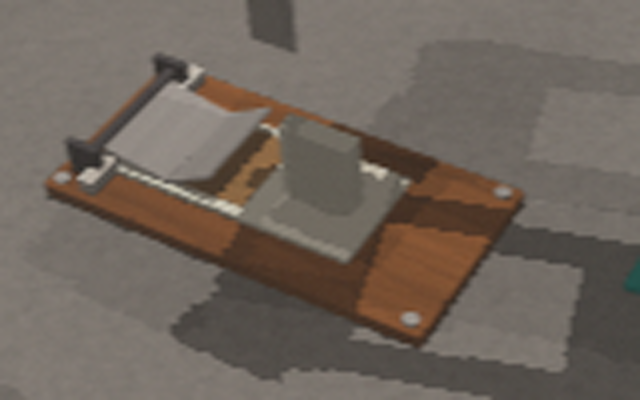

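View pics/c11.png

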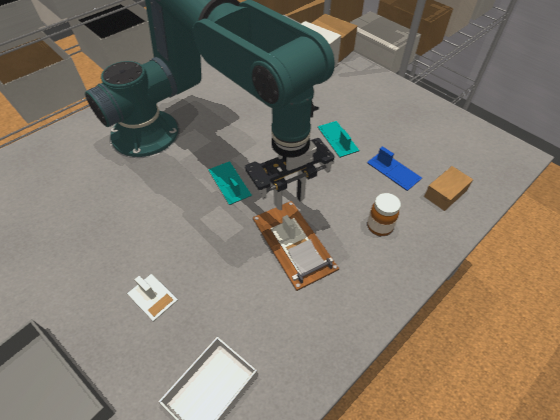

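```bash
python3 - <<'E'
from h import *
import pickle
i,tp,er=pickle.load(open("w11.pkl","rb"))
f=lambda l,z:onplane(i,(np.array(l,float)+.5)/2.8-.5+[150,0],z)*1000
yaw=np.radians(-105.2); X=np.array([np.cos(yaw),np.sin(yaw)]);Z=np.array([-np.sin(yaw),np.cos(yaw)])
T=lambda P:np.round(np.c_[(P-tp[:2]*1000)@X,(P-tp[:2]*1000)@Z],1).tolist()
print("card L,R front; L,R rear",T(f([(277,230),(499,230),(288,600),(487,600)],.015)))
print("board front L,R; rear L,R",T(f([(198,122),(578,122),(221,600),(555,600)],.010)))
print("stop top front L,R",T(f([(209,226),(565,226)],.0195)))
from bench import ticket
ticket.close_job()
E
```

```text
card L,R front; L,R rear [[-35.5, 112.4], [34.7, 112.3], [-36.0, -9.7], [34.6, -9.8]]
board front L,R; rear L,R [[-59.5, 144.2], [58.8, 144.1], [-60.8, -11.2], [59.7, -11.3]]
stop top front L,R [[-56.1, 113.1], [54.6, 113.0]]
the job is handed in; nothing more can be done
```

The longer card is fully home in the holder under the clip, and I handed the job in at about 16 s. I gripped it by the rib, laid it on the board in front of the clip and slid it front edge first, so its own edge lifted the clip. It then met the stop bar at roughly 7–10 N. The first seating was about 1.2 mm off centre and one correction went too far the other way. I re-seated it before releasing and withdrawing upward.

**Last checks (wrist camera, after release):**
- **Home:** the card's front edge measured 0.7 mm short of the stop bar, which is within the 2 mm camera calibration. The push force and the earlier view both showed contact.
- **Centred and square:** the card is within about 0.4 mm of the board's centre line, and square to within about 0.3°.
- **Held:** the card lies flat on the board with the clip over it, and the gripper is clear above it.
- **Shorter card:** it looks the same as at the start in the scene view; I did not measure it again.

No check failed. The only small disagreement was the 0.7 mm reading at the stop.

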